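# Restock the medicine drawer and hold the note clip open on the card

### The arm

A 7-joint arm with a two-finger parallel gripper is mounted at the origin on the work surface. World frame = base frame: x ahead of the robot, y to its left, z up, the work surface at z = 0. Lengths are in m, angles in degrees, forces in N, time in s.
With the tool pointing down it reaches from about 0.425 to 0.875 m from the base axis. Payload 4.7 kg.
Tool frame: the origin (TCP) lies on the mounting face of the last link; the fingertips stand 182 mm ahead of it and the grasp point (between the pads) lies env.grip_depth ahead of it (env.grip_depth is the distance from the TCP to the grasp point, in m); x points along the fingers, y is the direction in which the jaws open and shut, and the axes are right-handed (so a half turn about x gives the same grasp; the last joint's range is limited). The gripper opens to 87 mm and grips with 3 to 60 N. Pads are 19 mm wide; open, the fingers measure 117 mm over their backs; the gripper's body (75 mm by 190 mm) begins 51 mm behind the grasp point.
Start: joints at [65.266, 18.392, -4.016, 83.108, 1.295, 78.541, -3.26], TCP at [0.28, -0.586, 0.405] pointing down, gripper open.
Joint ranges: [-163.93, 163.93], [-17.29, 119.83], [-79.2, 71.16], [3.27, 140.29], [-89.18, 269.18], [5.43, 117.66], [-154.24, 154.24]. Speed limits (degrees/s): [147.25, 147.25, 180, 180, 180, 180, 180].

### API

Orientations are given as [roll, pitch, yaw] about the fixed x, y, z axes, in that order (R = Rz(yaw) Ry(pitch) Rx(roll)).
In Python, from cell import sensors, viewer, env gives the robot as it stands.
- The arm moves only by the tool carry_out, never from a script. Its argument "moves" is a list of rows, each a list of 4 numbers: the shift along the world's x, y, z in cm, then the turn about the world's z in rad. In form: [[tx, ty, tz, spin], ...]. A call has 1 to 12 rows; each row shifts and turns the pose as measured when the row begins; what a row does not reach is not made up. A row lasts 1/10 s, in which the tool goes at most 50 mm and 8.59 degrees, less where a joint would pass 70% of its speed; a pose out of reach is approached as far as the arm can. A call with a gripper value outside its range is refused whole. "hand" is the finger opening in cm, from 0 to 8.7, set as the call begins (left out, the last holds). The fingers move at their own pace and stop on an object; "force" is the grip in N (left out, the last holds). Time passes only in rows, so rows that do not move let the fingers close. It gives the time, the measured TCP pose, the force and the opening at its end, in the units of the state.
- sensors.get_obs(): the state, without advancing time (a new reading comes with each control period).
- viewer.read_camera(name): name is "scene" or "top"; returns the picture (384x512x3 uint8, red, green, blue); there is no depth.
- viewer.camera_model(name): a dict with "K" (3x3 intrinsics, pixels), "extrinsics" (4x4, takes a point from world to camera coordinates). Camera axes: x right, y down, z forward; pixel columns grow to the right and rows downward; lengths in m; the calibration is good to about 2 mm. A picture is of the moment at which its call begins. camera_model takes no time and is no camera call.
- env.sign_off(): hands the job in, once; it reports no verdict.
The state is a dict: "time_s": time; "qpos": joint angles; "joint_velocities": joint speeds; "effort": joint torques, N m; "tool_pos": TCP position; "tool_rot": TCP orientation; "force": force on the tool from outside, world axes, zero at the start; "wrist_torque": the same for the moment, N m; "grip_width": finger opening in m.
Only numpy, scipy, OpenCV 4.12 (cv2) and the standard library are available. Lean on these libraries where they do the work, as an engineer would, in place of code of your own. Each camera call takes 0.05 s, during which the arm holds its last target. There are 200 camera calls.

### The job

Set the blue-and-white refill carton upright in the open medicine drawer and slide the drawer fully shut. Then take the orange spring clip by its two flared tails, squeeze it wide open and bring it to the green medicine card, so that the jaws gape well over the card's free upright edge about halfway up, clear of the card on both sides, for me to slip the refill note in; finish while still holding the clip squeezed open there, off the table. Do not jam the clip into the card, and leave the pill organizer, tumbler, hairbrush and key dish where they are.

Things in the scene. Friction and masses are not known exactly. Their poses are not given: they have to be found in the camera images.
- carton: loose refill carton, blue with a white band round it, box 60 (its x) x 36 (y) x 45 high mm, about 60 g; origin at the centre of its underside, z up
- unit: fixed wooden drawer unit, 205 deep x 190 wide x 90 mm high, one drawer drawn out towards the robot; origin on the table, z up, drawer opens to its -x; its front face is at x = -95 mm; the underside of its top is 56 mm above the drawer's floor
- drawer_floor (a point): centre of the drawer's inner floor (upper face), 22 mm above the table; moves with the drawer; -x is the way the drawer opens, +x shuts it. Inside the drawer is 175 (x) x 148 (y) mm, inner face of its front panel at x = -87 mm; sides rise 46 mm, front panel 56 mm above the floor. Only x = -87 mm to (joint value - 93 mm) is open from above, the rest is under the unit's top
- unit_drawer0_handle (a point): centre of the drawer's steel bar handle: level bar, 11 mm thick, 106 mm long along the drawer's y, its centre line 35 mm out from the drawer's front panel (on the -x side), 52 mm above the table; axes as drawer_floor
- unit_drawer0 (a joint): drawer travel in m: 0 = shut, grows as it is drawn out (most 0.15); starts 0.11 to 0.145. It slides with about 1 N of friction and stays where it is left
- clip: loose orange plastic spring clip, 60 g, lying on its side, 28 mm high: two levers on an upright steel pin. Origin on the pin at the underside; z up along the pin, +x to the jaw tips (at +52 mm), -x to the tails (ends at -51 mm). Jaws are shut at rest and hollow behind the tip teeth, 6 mm each side of the middle plane. Lever plates are 4 mm thick
- clip_grip (a point): grip point between the tails, 32 mm from the pin, at mid height (14 mm above the underside); axes as clip. At rest the tails flare to 51 mm over their outer faces at the ends, 40 mm here. Squeezed together along y they spread the jaws: about 7 N starts it, 11 N opens fully; at 21 mm over the outer faces the tails are parallel, the jaws at 0.28 rad each, gaping 30 mm at the tips
- jaw_left (a joint): opening angle of the jaw on the clip's +y side, rad: 0 closed, 0.32 at its stop; springs shut when released
- jaw_right (a joint): the same for the jaw on the clip's -y side; both turn together
- jaw_left_tip (a point): inner corner of the +y jaw's tip, at mid height; tips are 2 mm apart when closed
- jaw_right_tip (a point): inner corner of the -y jaw's tip, at mid height
- card_stand: fixed dark wooden block, 75 x 60 x 18 mm high, with an upright stiff green card, 3 mm thick, 120 mm long (x), from 15 to 105 mm above the table; origin on the table in the card's plane, z up, x along the card, y across it. The card overhangs the block by 50 mm on the -x side (towards the robot): its upright edge at x = -70 mm is the free edge; the block spans x = -20 to +55 mm
- card_edge (a point): point on the card's free upright edge, 60 mm above the table (halfway up); axes as card_stand: +x runs from the free edge into the card
- organizer: bystander: pink twin-row pill organizer, 170 x 66 x 26 mm, origin at the centre of its underside
- tumbler: bystander: glass tumbler, 72 mm across, 100 mm high, origin at the centre of its underside
- hairbrush: bystander: dark wooden hairbrush, 213 x 58 x 31 mm, lying along its x, origin on the table below its middle
- dish: bystander: white ceramic dish, 110 mm across, 28 mm high, with a key ring in it; origin at the centre of its underside
Things that resemble listed ones, but are neither listed nor needed, are in the scene too. Of the things like the carton, leave any that is brown or red; of the rest the larger one is meant.

How it is judged (in metres and radians):
On the way, in this order (a step that is already met when the one before it is completed fails the run):
1. the carton stands upright in the drawer while it is still open, let go (x of carton in the frame of drawer_floor between -0.062 and 0.062 m and y of carton in the frame of drawer_floor between -0.062 and 0.062 m and z of carton in the frame of drawer_floor between -0.008 and 0.01 m and angle between carton's own z axis and vertical below 0.2 rad and contact force between carton and the fingers below 0.1 N and value of joint unit_drawer0 above 0.05 m), for 0.2 s.
2. the drawer is slid fully shut with the carton in it (x of carton in the frame of drawer_floor between -0.062 and 0.062 m and y of carton in the frame of drawer_floor between -0.062 and 0.062 m and z of carton in the frame of drawer_floor between -0.008 and 0.01 m and angle between carton's own z axis and vertical below 0.2 rad and value of joint unit_drawer0 below 0.008 m), for 0.2 s.
3. the clip is lifted off the table, squeezed open, still clear of the card (height (world z) of clip above 0.02 m and distance between jaw_left_tip and jaw_right_tip above 0.014 m and contact force between clip and the fingers above 2 N and horizontal distance between clip and card_edge above 0.06 m), for 0.1 s.
At the end, for the whole second after the job is handed in: Drawer shut within 8 mm, carton upright on its floor. Fingers hold the clip still, over 30 mm up, level and along the card (0.26 rad), tips 14 mm or more apart; card edge 10-43 mm past the pin, within 9 mm of the clip's middle, within 30 mm of mid height; clip presses the card under 0.5 N (all of step 2 and contact force between carton and the fingers below 0.1 N and distance between jaw_left_tip and jaw_right_tip above 0.014 m and height (world z) of clip above 0.03 m and contact force between clip and the fingers above 2 N and contact force between clip and card_stand below 0.5 N and x of card_edge in the frame of clip between 0.01 and 0.043 m and y of card_edge in the frame of clip between -0.009 and 0.009 m and z of clip_grip in the frame of card_edge between -0.03 and 0.03 m and angle between the x axis of clip and the x axis of card_stand, either way round below 0.26 rad and angle between clip's own z axis and vertical below 0.26 rad and linear speed of clip below 0.03 m/s); the arm keeps its last pose, push and grip.
It fails at once if the clip is jammed against the card or its stand with over 10 N (contact force between clip and card_stand above 10 N).
It fails at once if the pill organizer is shifted by over 25 mm (distance of organizer from where it was at the start of the episode above 0.025 m).
It fails at once if the tumbler is shifted by over 25 mm (distance of tumbler from where it was at the start of the episode above 0.025 m).
It fails at once if the hairbrush is shifted by over 25 mm (distance of hairbrush from where it was at the start of the episode above 0.025 m).
It fails at once if the key dish is shifted by over 25 mm (distance of dish from where it was at the start of the episode above 0.025 m).
It also fails if it takes over 62 s, if anything falls off the work surface, if the arm or the gripper's body presses on something with over 40 N, if the wrist force passes 120 N, or if a joint passes its speed limit or range.

## Working session

There is one attempt and no reset: what is moved stays moved. The work goes in short steps, Python scripts to look and compute and a tool call to move; the robot and the scene stay as the last step left them, time stands still between calls to the robot, and variables do not carry over. Pictures are saved under pics/ and viewed, about 8 in all and at most 12, crops included, and the job is handed in when it is done.

Besides the shell and the picture viewer there is one more tool, called as name([rows], argument=value, ...), one row to a line, values as JSON. carry_out: Moves the arm, as the interface text tells. Its arguments: {"type":"object","properties":{"moves":{"type":"array"},"hand":{"type":"number"},"force":{"type":"number"}},"required":["moves"]}

```bash
mkdir -p pics; ls; cat > h.py <<'E'
import numpy as np, cv2
from cell import sensors, viewer, env
def pic(n,f,crop=None,s=1):
    im=viewer.read_camera(n); np.save('/tmp/%s.npy'%n,im)
    if crop: im=im[crop[1]:crop[3],crop[0]:crop[2]]
    cv2.imwrite('pics/'+f,cv2.resize(im[...,::-1],None,fx=s,fy=s,interpolation=cv2.INTER_CUBIC)); return im
def ray(n,uv,z):
    m=viewer.camera_model(n);K=np.array(m['K']);E=np.array(m['extrinsics']);R,t=E[:3,:3],E[:3,3]
    c=-R.T@t; d=R.T@np.linalg.inv(K)@np.array([uv[0],uv[1],1.]); return c+d*(z-c[2])/d[2]
def proj(n,p):
    m=viewer.camera_model(n);K=np.array(m['K']);E=np.array(m['extrinsics'])
    q=K@(E[:3,:3]@np.array(p)+E[:3,3]); return q[:2]/q[2]
E
python3 - <<'E'
from h import *
a=viewer.read_camera('top');np.save('/tmp/top.npy',a)
cv2.imwrite('pics/top0.png',cv2.resize(a[...,::-1],(800,600),interpolation=cv2.INTER_CUBIC))
a=viewer.read_camera('scene');np.save('/tmp/scene.npy',a)
cv2.imwrite('pics/sc0.png',cv2.resize(a[...,::-1],(800,600),interpolation=cv2.INTER_CUBIC))
print(env.grip_depth,sensors.get_obs())
for n in('top','scene'):
    m=viewer.camera_model(n);E=np.array(m['extrinsics']);print(n,m['K'],-E[:3,:3].T@E[:3,3],E[:3,:3])
E
```

```text
pics
0.1635 {'time_s': 0.1, 'qpos': array([65.26582264, 18.43471305, -4.01585564, 83.16778324,  1.2966838 ,
       78.53956528, -3.2594227 ]), 'joint_velocities': array([-0.10459605, -0.05777154,  0.04100323, -0.2034843 ,  0.03503182,
       -0.08166702, -0.00744131]), 'effort': array([-5.11135604e-04, -4.92571521e+01, -4.05973373e-01, -3.13399422e+01,
       -6.41422276e-02,  3.95229785e-02,  5.65206028e-05]), 'tool_pos': array([ 0.28015523, -0.58632908,  0.40377292]), 'tool_rot': array([-85.9046805 ,  89.90301564, 119.64030942]), 'force': array([-0.1772354 ,  0.02997877, -0.42907621]), 'wrist_torque': array([-0.02836919,  0.00341307,  0.00680031]), 'grip_width': 0.08714316231762356}
top [[425.42867567   0.         260.54847279]
 [  0.         425.42867567 190.44818154]
 [  0.           0.           1.        ]] [ 0.33141493 -0.01810939  1.57734586] [[ 0.01344186 -0.9998048  -0.01448032]
 [-0.98902818 -0.01116354 -0.14730456]
 [ 0.14711415  0.01630149 -0.98898518]]
scene [[372.93376159   0.         248.91387204]
 [  0.         372.93376159 191.58686956]
 [  0.           0.           1.        ]] [ 1.15890703 -0.41312672  0.87109747] [[ 0.54911677  0.83572147 -0.00635576]
 [ 0.61431315 -0.40877175 -0.67492593]
 [-0.56664814  0.36670872 -0.73785811]]
```

View pics/top0.png

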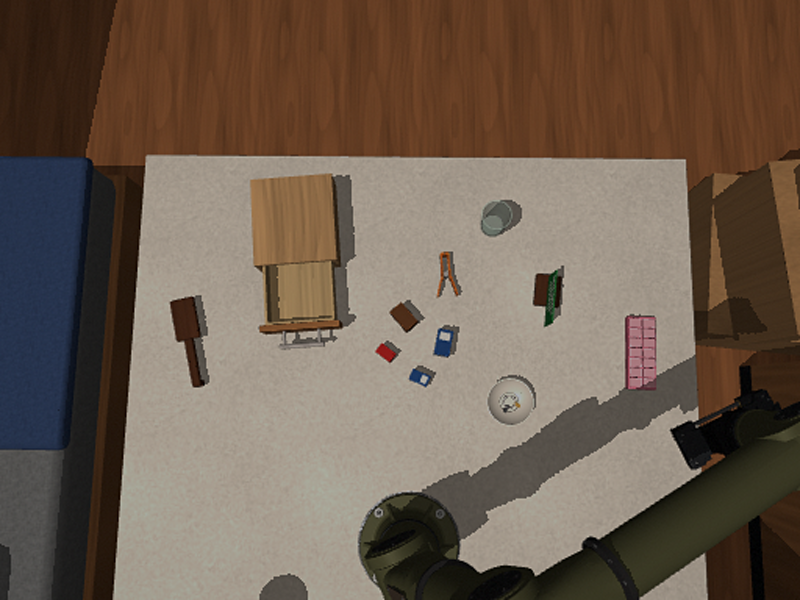

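View pics/sc0.png

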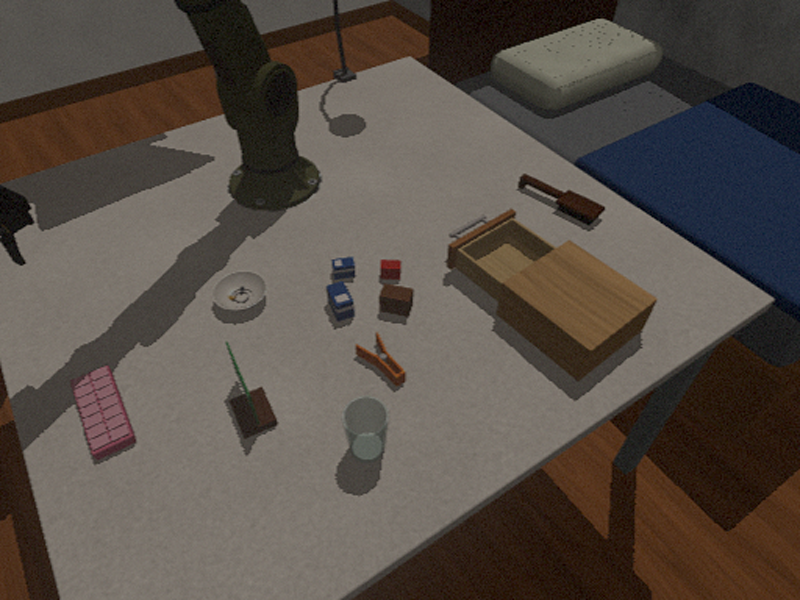

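The top view shows the larger blue-and-white box at (444,341), a small blue one at (421,377), a brown one at (406,317) and a red one at (386,351). The larger blue one fits the description. The clip is at (448,275), its tails towards the robot. The card is at (552,297) and the drawer at (300,290). I'll confirm this in a crop and measure.

```bash
python3 - <<'E'
from h import *
a=np.load('/tmp/top.npy')
cv2.imwrite('pics/crop1.png',cv2.resize(a[150:255,230:370,::-1],None,fx=5.5,fy=5.5,interpolation=cv2.INTER_CUBIC))
hsv=cv2.cvtColor(a,cv2.COLOR_RGB2HSV)
def blobs(name,lo,hi,z,roi,minA=15):
    m=cv2.inRange(hsv,lo,hi); k=np.zeros_like(m);k[roi[1]:roi[3],roi[0]:roi[2]]=1;m=m*k
    n,l,s,c=cv2.connectedComponentsWithStats(m)
    for i in range(1,n):
        if s[i,4]<minA: continue
        pts=np.argwhere(l==i)[:,::-1].astype(np.float32)
        w=np.array([ray('top',p,z)[:2] for p in pts]).astype(np.float32)
        r=cv2.minAreaRect(w*1000); b=cv2.boxPoints(r)
        print(name,s[i],c[i].round(1),'rect',np.round(r[0]),np.round(r[1]),round(r[2],1),b.round().tolist())
T=(80,95,440,300)
blobs('blue',(100,80,30),(130,255,255),.045,T)
blobs('orange',(5,150,120),(16,255,255),.028,(260,150,310,200))
blobs('green',(50,80,20),(90,255,255),.105,(330,160,370,220))
blobs('pink',(150,50,80),(178,255,255),.026,T)
# handle corners / unit corners
for n,uv,z in [('unitBL',(255,266),.09),('unitBR',(340,262),.09),('unitTL',(251,180),.09),('unitTR',(334,174),.09),('panL',(260,327),.078),('panR',(341,322),.078),('hanL',(281,347),.052),('hanR',(324,344),.052),
  ('dish',(511,401),.028),('tumb',(495,222),.0)]:
    print(n,ray('top',np.array(uv)/1.5625,z).round(3))
E
```

```text
blue [278 210  12  18 131] [283.3 219.7] rect [457. -77.] [35. 60.] 79.3 [[425.0, -89.0], [483.0, -100.0], [490.0, -65.0], [431.0, -54.0]]
blue [262 236  14  12  74] [267.4 241. ] rect [376. -22.] [44. 26.] 67.6 [[355.0, -38.0], [379.0, -48.0], [396.0, -7.0], [372.0, 3.0]]
orange [280 161  13  29  81] [285.3 174. ] rect [622. -78.] [101.  46.] 10.2 [[568.0, -64.0], [576.0, -110.0], [675.0, -92.0], [667.0, -46.0]]
green [349 173   8  36 124] [352.3 191.2] rect [ 554. -314.] [ 18. 126.] 84.2 [[491.0, -316.0], [616.0, -329.0], [618.0, -311.0], [493.0, -298.0]]
pink [400 202  20  47 803] [410.2 225. ] rect [ 441. -534.] [ 69. 167.] 88.0 [[357.0, -566.0], [524.0, -572.0], [526.0, -503.0], [359.0, -497.0]]
unitBL [0.622 0.355 0.09 ]
unitBR [0.633 0.161 0.09 ]
unitTL [0.826 0.374 0.09 ]
unitTR [0.842 0.181 0.09 ]
panL [0.483 0.34  0.078]
panR [0.497 0.156 0.078]
hanL [0.44  0.296 0.052]
hanR [0.448 0.197 0.052]
dish [ 0.324 -0.235  0.028]
tumb [ 0.755 -0.204  0.   ]
```

View pics/crop1.png

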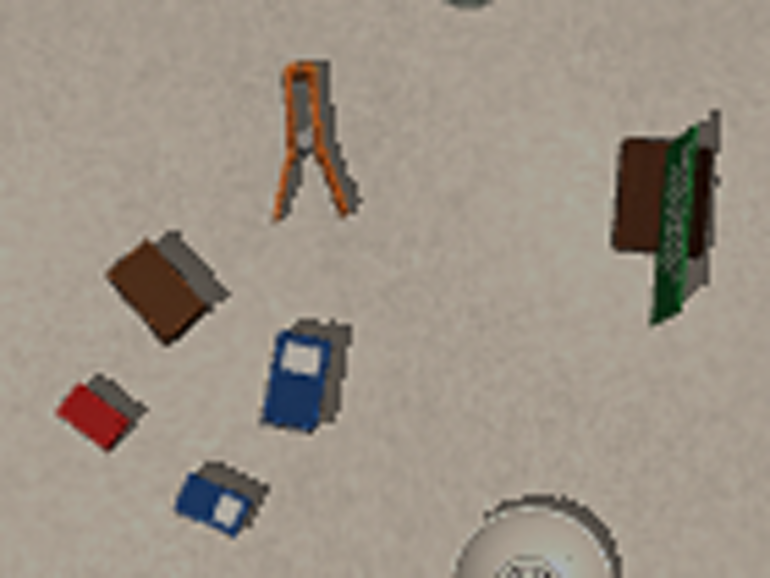

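In the crop, the larger blue-and-white carton is at (297,380), standing upright with yaw about -11°. The clip has its tips up at (300,65) and its tails at (278,215) and (347,212). I'll go above the carton now.

carry_out([
  [1.6,4.6,0,-0.058],
  [1.6,4.6,0,-0.058],
  [1.6,4.6,0,-0.058],
  [1.6,4.6,0,-0.058],
  [1.6,4.6,0,-0.058],
  [1.6,4.6,0,-0.058],
  [1.6,4.6,0,-0.058],
  [1.6,4.6,0,-0.058],
  [1.6,4.6,0,-0.058],
  [1.6,4.6,0,-0.058],
  [1.6,4.6,0,-0.058],
  [0,0,0,0],
], hand=6.5, force=15)

```text
time_s: 1.3
tool_pos: [0.4519, -0.0637, 0.3972]
tool_rot: [-50.8, 89.5, 116.4]
force: [-0.7, 0.1, -1.1]
grip_width: 0.0649
```

```bash
cat >> h.py <<'E'
from scipy.spatial.transform import Rotation
def st():
    o=sensors.get_obs(); R=Rotation.from_euler('xyz',o['tool_rot'],degrees=True).as_matrix()
    g=o['tool_pos']+R[:,0]*env.grip_depth
    print('t',round(o['time_s'],2),'grasp',g.round(4),'jaw',round(np.degrees(np.arctan2(R[1,1],R[0,1]))%180,1),'tilt',R[:,0].round(3),'F',np.round(o['force'],1),'w',round(o['grip_width'],4),'q',np.round(o['qpos']))
    return g
E
python3 - <<'E'
from h import *
st()
# clip and card fine measurement from the first top picture
a=np.load('/tmp/top.npy');hsv=cv2.cvtColor(a,cv2.COLOR_RGB2HSV)
m=cv2.inRange(hsv,(50,80,20),(90,255,255));m[:160]=0;m[225:]=0;m[:,:330]=0;m[:,375:]=0
P=[]
for v in range(160,225):
    u=np.flatnonzero(m[v])
    if len(u): P.append((ray('top',(u.max()+.5,v),.105)[:2],ray('top',(u.min()-.5,v),.015)[:2]))
R_=np.array([p[0] for p in P]);L_=np.array([p[1] for p in P])
print('top edge fit',np.polyfit(R_[3:-3,0],R_[3:-3,1],1),R_[[0,-1]]);print('low',np.polyfit(L_[3:-3,0],L_[3:-3,1],1),L_[[0,-1]])
c=lambda p:np.array(p)/5.5+[230-.4,150-.4]
for p in[(300,62),(285,70),(315,70),(275,220),(349,215),(305,143)]:print('clip',p,ray('top',c(p),.028).round(4))
E
```

```text
t 1.3 grasp [ 0.4512 -0.0624  0.2337] jaw 77.2 tilt [-0.004  0.008 -1.   ] F [-0.7  0.1 -1.1] w 0.0649 q [ 37.  -4. -31. 109.  -3.  75. -95.]
top edge fit [-0.10322045 -0.26577604] [[ 0.61613091 -0.32974059]
 [ 0.49238555 -0.30311842]]
low [-0.10277068 -0.26384969] [[ 0.63345546 -0.34136591]
 [ 0.50218155 -0.31687163]]
clip (300, 62) [ 0.674  -0.0788  0.028 ]
clip (285, 70) [ 0.6684 -0.0687  0.028 ]
clip (315, 70) [ 0.6686 -0.089   0.028 ]
clip (275, 220) [ 0.5658 -0.0627  0.028 ]
clip (349, 215) [ 0.5698 -0.1121  0.028 ]
clip (305, 143) [ 0.6184 -0.0825  0.028 ]
```

carry_out([
  [0.6,-1.4,-4,0.037],
  [0,0,-4.5,0],
  [0,0,-4.5,0],
  [0,0,-4,0],
  [0,0,-2,0],
  [0,0,0,0],
])

```text
time_s: 1.9
tool_pos: [0.4565, -0.0772, 0.2018]
tool_rot: [-68.2, 89.7, 101.6]
force: [0.0, 0.4, 0.5]
grip_width: 0.0655
```

```bash
python3 - <<'E'
from h import *
st(); pic('top','t2.png',(240,180,320,250),5); pic('scene','s2.png',(180,140,300,230),5)
a=np.hstack([cv2.resize(cv2.imread('pics/t2.png'),(400,350)),cv2.resize(cv2.imread('pics/s2.png'),(400,300),).copy()[:300]]) if 0 else None
t=cv2.imread('pics/t2.png');s=cv2.imread('pics/s2.png');cv2.imwrite('pics/c2.png',np.hstack([cv2.resize(t,(400,350)),cv2.resize(s,(400,350))]))
E
```

```text
t 1.9 grasp [ 0.4563 -0.0764  0.0383] jaw 79.8 tilt [-0.001  0.005 -1.   ] F [0.  0.4 0.5] w 0.0655 q [ 35.  10. -31. 120.   6.  51. -99.]
```

View pics/c2.png

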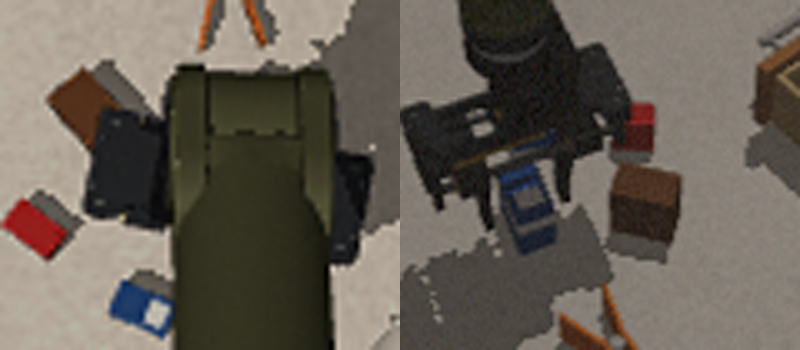

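The two fingers straddle the carton cleanly: in the right half it sits at (528,205), between fingertips at (487,220) and (565,190). I'll lower and grip.

carry_out([
  [0,0,-1.0,0],
  [0,0,0,0],
])

```text
time_s: 2.2
tool_pos: [0.4596, -0.0779, 0.1967]
tool_rot: [-160.5, 89.5, 9.2]
force: [-0.2, 0.0, -0.3]
grip_width: 0.0646
```

carry_out([
  [0,0,0,0],
  [0,0,0,0],
  [0,0,0,0],
  [0,0,0,0],
  [0,0,0,0],
  [0,0,0,0],
], hand=3.0, force=15)

```text
time_s: 2.8
tool_pos: [0.4612, -0.0782, 0.1997]
tool_rot: [-173.1, 89.2, -3.3]
force: [0.4, 0.5, -0.3]
grip_width: 0.0359
```

```bash
python3 -c "
from h import *
st()"
```

```text
t 2.8 grasp [ 0.4636 -0.0784  0.0363] jaw 79.7 tilt [ 0.015 -0.001 -1.   ] F [ 0.4  0.5 -0.3] w 0.0359 q [ 35.  10. -31. 120.   7.  50. -99.]
```

carry_out([
  [0,0,4,0],
  [0,0,4.5,0],
  [0,0,3.5,0],
  [1.1,3.9,0,0.03],
  [1.1,4.2,0,0.03],
  [1.1,4.2,0,0.03],
  [1.1,4.2,0,0.03],
  [1.1,4.2,0,0.03],
  [1.1,4.2,0,0.03],
  [1.1,4.2,0,0.03],
  [1.1,3.0,0,0.03],
  [0.5,1,0,0.02],
])

```text
time_s: 4.0
tool_pos: [0.5525, 0.2616, 0.3239]
tool_rot: [-173.8, 89.2, 10.8]
force: [0.2, 0.5, 0.1]
grip_width: 0.0359
```

```bash
python3 - <<'E'
from h import *
st(); pic('top','t3.png',(140,90,260,240),4); pic('scene','s3.png',(220,90,420,240),4)
t=cv2.imread('pics/t3.png');s=cv2.imread('pics/s3.png');cv2.imwrite('pics/c3.png',np.hstack([cv2.resize(t,(320,400)),cv2.resize(s,(480,400))]))
E
```

```text
t 4.0 grasp [0.5547 0.262  0.1604] jaw 94.6 tilt [ 0.014  0.003 -1.   ] F [0.2 0.5 0.1] w 0.0359 q [   8.   22.  -45.   94.   17.   70. -126.]
```

View pics/c3.png

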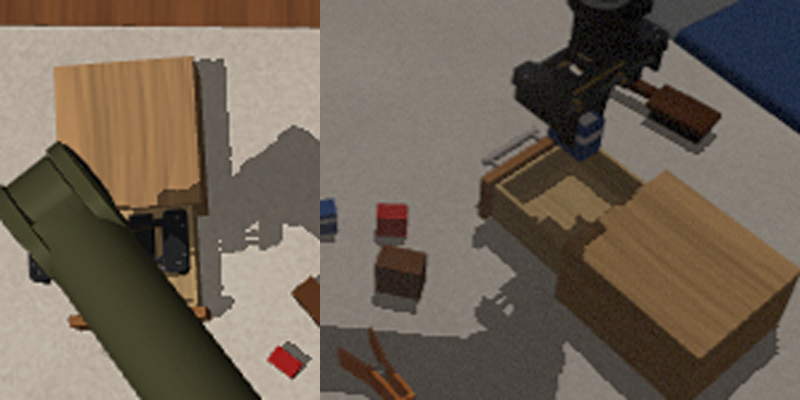

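The carton is held over the drawer, at (580,135) in the right half. I'll shift slightly and lower.

carry_out([
  [0.7,-0.9,0,0],
  [0,0,-4,0],
  [0,0,-3.5,0],
  [0,0,-1.5,0],
  [0,0,0,0],
])

```text
time_s: 4.6
tool_pos: [0.5633, 0.2372, 0.232]
tool_rot: [150.0, 88.9, -26.4]
force: [-0.2, -1.0, -0.9]
grip_width: 0.0357
```

```bash
python3 -c "
from h import *
st()"
```

```text
t 4.6 grasp [0.5661 0.2358 0.0686] jaw 93.6 tilt [ 0.017 -0.008 -1.   ] F [-0.2 -1.  -0.9] w 0.0357 q [   8.   27.  -42.   99.   22.   61. -127.]
```

carry_out([
  [-0.2,1.0,-0.4,0],
  [0,0,-0.5,0],
  [0,0,0,0],
])

```text
time_s: 4.9
tool_pos: [0.5631, 0.2461, 0.2258]
tool_rot: [155.1, 88.7, -21.6]
force: [-0.0, 0.1, 0.4]
grip_width: 0.0361
```

```bash
python3 -c "
from h import *
st()"
```

```text
t 4.9 grasp [0.5666 0.2447 0.0623] jaw 93.3 tilt [ 0.021 -0.008 -1.   ] F [-0.   0.1  0.4] w 0.0361 q [   7.   28.  -42.   99.   22.   61. -129.]
```

carry_out([
  [0,0,-0.4,0],
  [0,0,-0.2,0],
])

```text
time_s: 5.1
tool_pos: [0.5637, 0.2471, 0.2218]
tool_rot: [160.0, 88.5, -16.7]
force: [-0.5, -1.9, 4.2]
grip_width: 0.0357
```

```bash
python3 -c "
from h import *
st()"
```

```text
t 5.1 grasp [0.5677 0.2459 0.0583] jaw 93.4 tilt [ 0.025 -0.007 -1.   ] F [-0.5 -1.9  4.2] w 0.0357 q [   7.   28.  -41.   99.   23.   60. -129.]
```

Contact at 4 N. I'll release, wait, then lift.

carry_out([
  [0,0,0,0],
  [0,0,0,0],
  [0,0,0,0],
  [0,0,0,0],
  [0,0,0,0],
  [0,0,3,0],
  [0,0,4,0],
  [0,0,4,0],
  [-4,0,0,0],
  [-4,0,0,0],
  [-4,0,0,0],
  [-4,0,0,0],
], hand=6.0)

```text
time_s: 6.3
tool_pos: [0.4034, 0.2462, 0.3356]
tool_rot: [172.1, 88.5, -4.8]
force: [-0.6, 0.6, 0.5]
grip_width: 0.0598
```

```bash
python3 - <<'E'
from h import *
st(); pic('top','t4.png',(140,90,260,240),4); pic('scene','s4.png',(220,90,420,240),4)
t=cv2.imread('pics/t4.png');s=cv2.imread('pics/s4.png');cv2.imwrite('pics/c4.png',np.hstack([cv2.resize(t,(320,400)),cv2.resize(s,(480,400))]))
E
```

```text
t 6.3 grasp [0.4077 0.2458 0.1722] jaw 93.1 tilt [ 0.026 -0.002 -1.   ] F [-0.6  0.6  0.5] w 0.0598 q [  15.    1.  -50.  112.    2.   66. -122.]
```

View pics/c4.png

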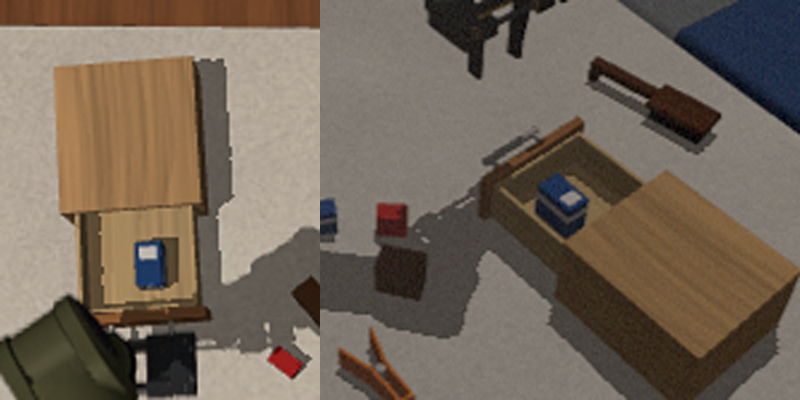

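The carton stands upright in the drawer, at (560,203) in the right half, and has been let go. Next I go down in front of the handle and push.

carry_out([
  [0,0,-4,0],
  [0,0,-4,0],
  [0,0,-3,0],
  [0,0,-0.6,0.02],
  [0,0,0,0],
], hand=3.0)

```text
time_s: 6.9
tool_pos: [0.4012, 0.2477, 0.2195]
tool_rot: [166.1, 87.8, -9.2]
force: [-0.6, 0.7, 0.8]
grip_width: 0.0319
```

```bash
python3 -c "
from h import *
st()"
```

```text
t 6.9 grasp [0.4075 0.2467 0.0561] jaw 94.6 tilt [ 0.038 -0.006 -0.999] F [-0.6  0.7  0.8] w 0.0319 q [  11.   12.  -50.  119.   13.   53. -131.]
```

carry_out([
  [1,0,0,0],
  [1,0.1,0,0],
  [1,0.1,0,0],
  [1.2,0.1,0,0],
  [1.4,0.1,0,0],
  [1.5,0.1,0,0],
  [1.5,0.1,0,0],
  [1.5,0.1,0,0],
  [1.4,0.1,0,0],
  [1.2,0.1,0,0],
  [1,0.1,0,0],
  [0.5,0,0,0],
])

```text
time_s: 8.1
tool_pos: [0.5581, 0.2596, 0.2241]
tool_rot: [171.1, 87.7, -4.6]
force: [-13.6, -1.9, 8.9]
grip_width: 0.0299
```

```bash
python3 -c "
from h import *
st()"
```

```text
t 8.1 grasp [0.5647 0.259  0.0607] jaw 94.3 tilt [ 0.04  -0.003 -0.999] F [-13.6  -1.9   8.9] w 0.0299 q [   7.   28.  -43.   99.   24.   60. -130.]
```

carry_out([
  [0.2,0,0,0],
  [0.2,0,0,0],
  [-3,0,0,0],
  [-3,0,0,0],
  [-2,-2,4,0],
  [0,-3,4,0],
  [0,-4,3,0],
  [0,-4,0,0],
  [0,-4,0,0],
])

```text
time_s: 9.0
tool_pos: [0.4788, 0.0917, 0.3405]
tool_rot: [168.4, 87.8, -6.5]
force: [1.6, -0.5, 0.0]
grip_width: 0.0302
```

```bash
python3 - <<'E'
from h import *
st(); pic('top','t5.png',(140,90,320,240),4); pic('scene','s5.png',(200,90,420,240),4)
t=cv2.imread('pics/t5.png');s=cv2.imread('pics/s5.png');cv2.imwrite('pics/c5.png',np.hstack([cv2.resize(t,(400,333)),cv2.resize(s,(400,273))[:273] if 0 else cv2.resize(s,(400,333))]))
E
```

```text
t 9.0 grasp [0.4851 0.091  0.1771] jaw 95.1 tilt [ 0.039 -0.004 -0.999] F [ 1.6 -0.5  0. ] w 0.0302 q [  31.    2.  -45.  110.    3.   66. -101.]
```

View pics/c5.png

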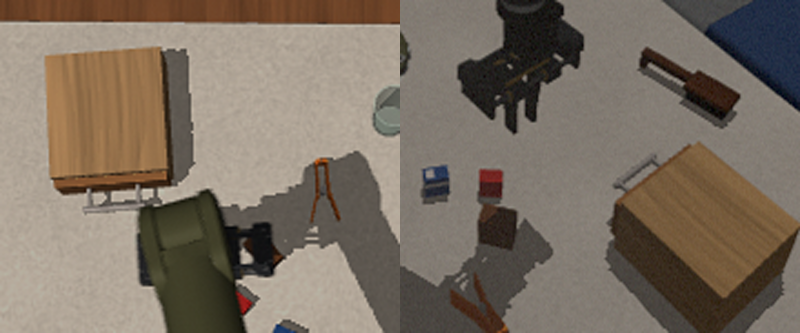

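The drawer is shut: the panel sits flush with the unit at (110,182) left and (655,170) right, and the push ended against a 13 N stop. Now to above the clip's tails.

carry_out([
  [2,-3.5,0,0],
  [2,-3.5,0,0],
  [2,-3.5,0,0],
  [2,-3.5,0,0],
  [1.5,-3,0,0],
  [0,0,-3,0],
  [0,0,-3,0],
  [0,0,-1.5,0],
  [0,0,0,0],
], hand=6.8)

```text
time_s: 10.0
tool_pos: [0.5825, -0.0908, 0.2687]
tool_rot: [160.9, 86.7, -14.6]
force: [-1.4, -0.6, 0.4]
grip_width: 0.0678
```

```bash
python3 - <<'E'
from h import *
g=st(); pic('top','t6.png',(250,140,330,220),4); pic('scene','s6.png',(200,190,300,265),4)
t=cv2.imread('pics/t6.png');s=cv2.imread('pics/s6.png');cv2.imwrite('pics/c6.png',np.hstack([cv2.resize(t,(320,320)),cv2.resize(s,(427,320))]))
# clip colours in scene view cast to z=.028
E
```

```text
t 10.0 grasp [ 0.5916 -0.0932  0.1054] jaw 94.4 tilt [ 0.056 -0.015 -0.998] F [-1.4 -0.6  0.4] w 0.0678 q [ 36.  20. -36. 102.  14.  60. -90.]
```

View pics/c6.png

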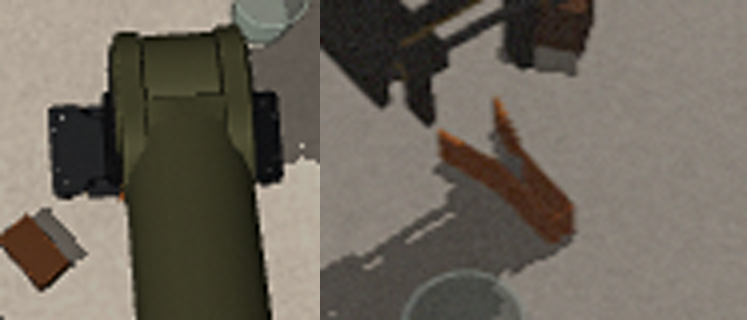

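The clip is untouched: its tail ends are at (497,97) and (440,132) in the right half, with the fingers above. I'll cross-check with the scene view and descend partway.

carry_out([
  [-0.4,0.8,-2,0.005],
  [0,0,-2,0],
  [0,0,-1.2,0],
  [0,0,0,0],
])

```text
time_s: 10.5
tool_pos: [0.5826, -0.0805, 0.2252]
tool_rot: [160.9, 85.7, -14.2]
force: [0.2, 0.3, -0.3]
grip_width: 0.0683
```

```bash
python3 - <<'E'
from h import *
g=st()
for p in[(497,97),(440,132)]:print(ray('scene',((p[0]-320)/4.27+200-.4,p[1]/4.27+190-.4),.028).round(4))
E
```

```text
t 10.5 grasp [ 0.5944 -0.0835  0.0622] jaw 94.9 tilt [ 0.072 -0.018 -0.997] F [ 0.2  0.3 -0.3] w 0.0683 q [ 35.  22. -35. 104.  16.  54. -92.]
[ 0.5672 -0.0582  0.028 ]
[ 0.5716 -0.1063  0.028 ]
```

carry_out([
  [-0.7,0,-1.5,0],
  [0,0,-1.5,0],
  [0,0,-0.6,0],
  [0,0,0,0],
])

```text
time_s: 10.9
tool_pos: [0.5784, -0.0804, 0.1926]
tool_rot: [161.0, 85.2, -14.1]
force: [-0.1, -0.1, -0.3]
grip_width: 0.0681
```

```bash
python3 -c "
from h import *
st()"
```

```text
t 10.9 grasp [ 0.5915 -0.0837  0.0297] jaw 94.9 tilt [ 0.081 -0.02  -0.997] F [-0.1 -0.1 -0.3] w 0.0681 q [ 34.  24. -34. 106.  18.  50. -94.]
```

carry_out([
  [-0.5,0,-0.5,0],
  [-0.2,0,-0.2,0],
])

```text
time_s: 11.1
tool_pos: [0.5721, -0.0803, 0.1864]
tool_rot: [161.3, 85.1, -13.7]
force: [-0.4, 0.6, 0.2]
grip_width: 0.0679
```

```bash
python3 -c "
from h import *
st()"
```

```text
t 11.1 grasp [ 0.5856 -0.0836  0.0234] jaw 94.9 tilt [ 0.083 -0.02  -0.996] F [-0.4  0.6  0.2] w 0.0679 q [ 34.  24. -34. 107.  19.  49. -94.]
```

carry_out([
  [0,0,0,0],
  [0,0,0,0],
  [0,0,0,0],
  [0,0,0,0],
  [0,0,0,0],
  [0,0,0,0],
  [0,0,0,0],
  [0,0,0,0],
], hand=2.0, force=20)

```text
time_s: 11.9
tool_pos: [0.5724, -0.0807, 0.1873]
tool_rot: [161.2, 85.0, -13.9]
force: [0.4, -0.2, 0.1]
grip_width: 0.0215
```

```bash
python3 - <<'E'
from h import *
g=st(); pic('scene','s7.png',(200,190,300,265),6)
E
```

```text
t 11.9 grasp [ 0.5862 -0.0841  0.0244] jaw 94.9 tilt [ 0.084 -0.021 -0.996] F [ 0.4 -0.2  0.1] w 0.0215 q [ 34.  24. -34. 107.  19.  49. -94.]
```

View pics/s7.png

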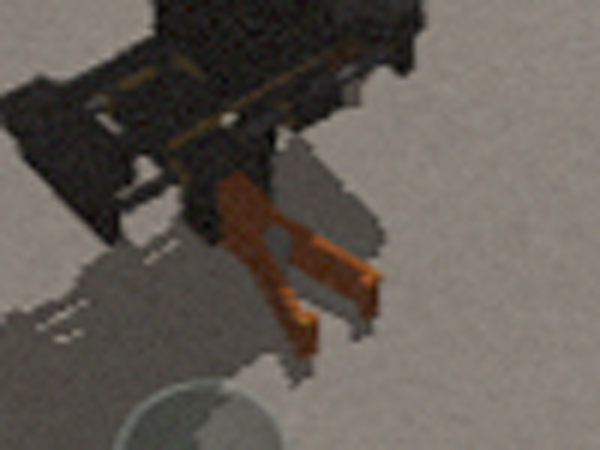

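The tails are squeezed (21.5 mm) and the jaws gape, with tips at (305,350) and (372,300). I'll lift and travel to a spot short of the card's free edge.

carry_out([
  [0,0,2,0],
  [0,0,3,0],
  [0,0,3,0],
  [-2.2,-2,1,-0.02],
  [-2.5,-2.5,0,-0.025],
  [-2.5,-2.5,0,-0.025],
  [-2.5,-2.5,0,-0.025],
  [-2.5,-2.5,0,-0.025],
  [-2.5,-2.5,0,-0.025],
  [-2.5,-2.5,0,-0.025],
  [-2,-2.5,0,-0.02],
  [-0.5,-1,0,0],
])

```text
time_s: 13.15
tool_pos: [0.3665, -0.287, 0.2806]
tool_rot: [162.1, 85.0, -23.8]
force: [0.4, 0.4, 0.3]
grip_width: 0.0204
```

```bash
python3 -c "
from h import *
st()"
```

```text
t 13.15 grasp [ 0.3795 -0.2927  0.1177] jaw 84.0 tilt [ 0.08  -0.035 -0.996] F [0.4 0.4 0.3] w 0.0204 q [ 61.   1. -26. 118.  -1.  56. -60.]
```

carry_out([
  [0.3,-0.7,-1.5,0],
  [0.2,-0.5,-1.5,0],
  [0,0,-1,0],
  [0,0,0,0],
])

```text
time_s: 13.55
tool_pos: [0.3715, -0.3002, 0.2399]
tool_rot: [161.9, 84.9, -24.1]
force: [0.1, 0.5, -0.8]
grip_width: 0.02
```

```bash
python3 - <<'E'
from h import *
st(); pic('top','t8.png',(310,150,390,230),4); pic('scene','s8.png',(110,190,210,290),4)
t=cv2.imread('pics/t8.png');s=cv2.imread('pics/s8.png');cv2.imwrite('pics/c8.png',np.hstack([cv2.resize(t,(390,390),interpolation=2),cv2.resize(s,(400,390),interpolation=2)]))
E
```

```text
t 13.55 grasp [ 0.3848 -0.3061  0.0771] jaw 83.9 tilt [ 0.081 -0.036 -0.996] F [ 0.1  0.5 -0.8] w 0.02 q [ 61.   6. -25. 119.   2.  51. -62.]
```

View pics/c8.png

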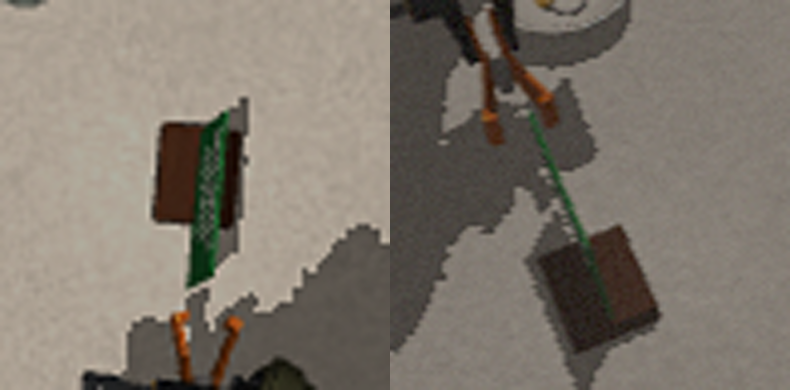

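```bash
python3 - <<'E'
from h import *
a=np.load('/tmp/top.npy');hsv=cv2.cvtColor(a,cv2.COLOR_RGB2HSV)
m=cv2.inRange(hsv,(4,120,70),(18,255,255));m[:205]=0;m[232:]=0;m[:,:335]=0;m[:,375:]=0
n,l,s,c=cv2.connectedComponentsWithStats(m);print(s[1:])
for v in range(212,230):
    u=np.flatnonzero(m[v]); 
    if len(u): print(v,u, ray('top',(u.mean(),v),.081)[:2].round(4))
# card lateral at top/bottom edges of the new picture
m=cv2.inRange(hsv,(50,80,20),(90,255,255));m[:160]=0;m[225:]=0;m[:,:330]=0;m[:,375:]=0
v=np.flatnonzero(m.any(1));R=[];L=[]
for i in v:
    u=np.flatnonzero(m[i]);R.append(ray('top',(u.max()+.5,i),.105)[:2]);L.append(ray('top',(u.min()-.5,i),.015)[:2])
R,L=np.array(R)[4:-4],np.array(L)[4:-4]
print(np.polyfit(R[:,0]-.5,R[:,1],1),np.polyfit(L[:,0]-.5,L[:,1],1),v[[0,-1]],L[-1],ray('top',(350,v[-1]+.5),.015),ray('top',(350,v[-1]+.5),.105))
# scene: lines through card free edge
b=np.load('/tmp/scene.npy');h2=cv2.cvtColor(b,cv2.COLOR_RGB2HSV)
m=cv2.inRange(h2,(50,80,20),(90,255,255));m[:200]=0;m[285:]=0;m[:,:120]=0;m[:,200:]=0
y,x=np.nonzero(m);i=y.argmin();print('scene top of card',x[i],y[i],ray('scene',(x[i],y[i]),.105))
print('pred',proj('scene',[.5,-.3165,.105]),proj('scene',[.619,-.329,.105]))
m=cv2.inRange(h2,(4,120,50),(18,255,255));m[:190]=0;m[230:]=0;m[:,:125]=0;m[:,155:]=0
for r in range(205,228):
    u=np.flatnonzero(m[r]); 
    if len(u):print(r,u)
E
```

```text
[[345 214   5  14  30]
 [354 215   6  14  23]]
214 [346 347 348] [ 0.4737 -0.2986]
215 [345 346 347 348 357 358 359] [ 0.4704 -0.3141]
216 [345 346 347 356 357 358 359] [ 0.4669 -0.318 ]
217 [345 346 347 358] [ 0.4632 -0.3055]
218 [346 347 358] [ 0.4597 -0.3101]
219 [346 347 357 358] [ 0.4563 -0.3158]
220 [346 347 357] [ 0.4527 -0.3088]
221 [346 347 348 356 357] [ 0.4492 -0.3115]
222 [347 348 356] [ 0.4457 -0.3098]
223 [348 356] [ 0.4423 -0.3156]
224 [348 355 356] [ 0.4388 -0.319 ]
225 [348 355] [ 0.4352 -0.3137]
226 [348 355] [ 0.4317 -0.3137]
227 [348 349 354 355] [ 0.4282 -0.3136]
228 [354] [ 0.4249 -0.3222]
[-0.09912512 -0.31758245] [-0.09894709 -0.31539599] [173 208] [ 0.51699582 -0.31712226] [ 0.50039819 -0.32234209  0.015     ] [ 0.4906638  -0.30481656  0.105     ]
scene top of card 130 204 [ 0.43019435 -0.32561148  0.105     ]
pred [143.16996273 219.45352968] [157.4243724  254.01342882]
205 [132 133 134 140 141]
206 [133 134 140 141 142]
207 [133 134 140 141 142]
208 [133 134 140 141 142 143]
209 [133 134 141 142 143 144 145]
210 [134 135 141 142 143 144 145 146]
211 [134 135 143 144 145 146 147]
212 [134 135 143 144 145 146 147 148]
213 [134 135 144 145 146 147 148 149]
214 [134 145 146 147 148 149 150]
215 [134 135 145 146 147 148 149 150]
216 [134 135 136 146 147 148 149 150]
217 [134 135 147 148 149 150 151]
218 [133 134 135 148 149 150 151]
219 [133 134 135 136 148 149 150 151]
220 [133 134 135 136 149 150 151]
221 [133 134 135 136 149 150 151]
222 [134 135 136 137 149 150]
223 [134 135 136 137]
224 [134 135 136 137]
225 [135 136 137]
226 [135 136 137]
```

The open jaws straddle the card's line: tips are at (180,316) and (235,322) in the left half, with the card edge at (197,285) between and beyond them. Measured tip mid-line is within 1 mm of the card plane. I'll advance 5.5 cm along the card.

carry_out([
  [0.8,0,0,0],
  [0.8,-0.1,0,0],
  [0.8,-0.1,0,0],
  [0.8,0,0,0],
])

```text
time_s: 14.05
tool_pos: [0.4075, -0.3021, 0.2435]
tool_rot: [160.4, 84.6, -25.5]
force: [0.1, -0.0, -0.4]
grip_width: 0.0204
```

```bash
python3 -c "
from h import *
st()"
```

```text
t 14.05 grasp [ 0.4215 -0.3088  0.0808] jaw 84.0 tilt [ 0.086 -0.041 -0.995] F [ 0.1 -0.  -0.4] w 0.0204 q [ 58.   9. -26. 115.   4.  51. -66.]
```

Lateral is on the card line (-0.3085 expected). About 1.8 cm to go.

carry_out([
  [0.6,0,-0.2,0],
  [0.6,-0.1,-0.2,0],
  [0.4,0,-0.2,0],
  [0,0,0,0],
  [0,0,0,0],
])

```text
time_s: 14.55
tool_pos: [0.4268, -0.3028, 0.2369]
tool_rot: [161.0, 84.5, -24.8]
force: [-0.2, -0.5, 0.9]
grip_width: 0.0203
```

```bash
python3 - <<'E'
from h import *
st(); pic('top','t9.png',(310,150,390,230),4); pic('scene','s9.png',(110,190,210,290),4)
t=cv2.imread('pics/t9.png');s=cv2.imread('pics/s9.png');cv2.imwrite('pics/c9.png',np.hstack([cv2.resize(t,(390,390),interpolation=2),cv2.resize(s,(400,390),interpolation=2)]))
a=np.load('/tmp/top.npy');hsv=cv2.cvtColor(a,cv2.COLOR_RGB2HSV)
m=cv2.inRange(hsv,(4,120,70),(18,255,255));g=cv2.inRange(hsv,(50,80,20),(90,255,255))
for v in range(194,216):print(v,np.flatnonzero(m[v,335:375])+335,np.flatnonzero(g[v,335:375])+335)
E
```

```text
t 14.55 grasp [ 0.441  -0.3093  0.0742] jaw 84.1 tilt [ 0.086 -0.04  -0.995] F [-0.2 -0.5  0.9] w 0.0203 q [ 57.  12. -26. 113.   6.  51. -68.]
194 [] [350 352 354]
195 [] [350 354]
196 [] [349 350 354]
197 [] [349 350 353 354]
198 [347 348] [350 353 354]
199 [346 347 348 357 358] [350 351 353 354]
200 [346 347 356 357 358 359] [349 350 351 353 354]
201 [346 347 357 358 359] [350 351 352 353 354]
202 [346 347 358] [350 351 352 353]
203 [346 347 348 358] [350 351 352 353]
204 [346 347 348 357 358] [350 351 352 353]
205 [347 348 357] [350 351 352 353]
206 [346 347 348 357] [350 351 352 353]
207 [348 356] [350 351]
208 [348 356] []
209 [348 349] []
210 [348 349 355] []
211 [355] []
212 [] []
213 [] []
214 [] []
215 [] []
```

View pics/c9.png

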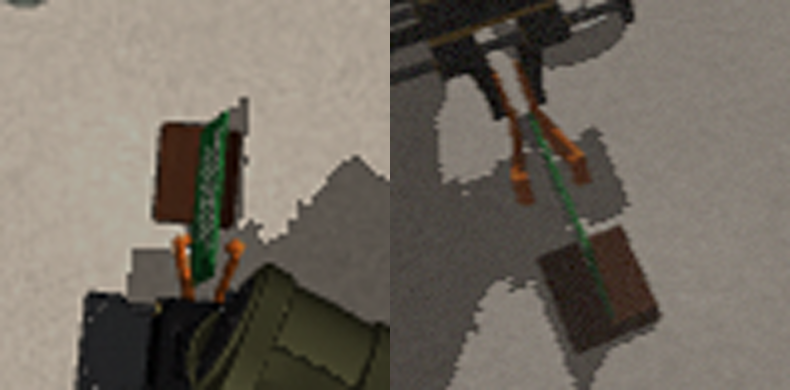

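The jaws straddle the card's free edge with a gap on both sides: in the left half, tips at (182,240) and (238,246) with the card between at (205,262). Wrist force is about 0. Last, a numeric check of the drawer from the handle position before handing in.

```bash
python3 - <<'E'
from h import *
a=np.load('/tmp/top.npy')
# grey profile down the column through drawer middle (avg over columns), and predicted rows
for v in range(164,196):print(v,a[v,180:200].mean(0).round().astype(int),end=' ')
print()
u=np.array([np.cos(.078),np.sin(.078)])
f=np.array([.6275,.258])
for n,d,z in [('front top',0,.09),('panel out top (12mm)',-.006,.078),('panel out top(16)',-.010,.078),('handle near shut',-.0465,.052),('handle far shut',-.0355,.052)]:
    p=f+u*d;print(n,proj('top',[*p,z]).round(1))
st()
E
```

```text
164 [146 110  72] 165 [147 110  73] 166 [148 111  73] 167 [133 100  66] 168 [88 64 40] 169 [113  74  43] 170 [126  81  47] 171 [128  83  47] 172 [107  69  40] 173 [60 38 20] 174 [56 35 19] 175 [73 55 42] 176 [135 124 111] 177 [159 150 137] 178 [162 151 139] 179 [162 152 139] 180 [138 129 118] 181 [104  98  90] 182 [112 104  98] 183 [142 132 125] 184 [136 127 120] 185 [146 137 126] 186 [176 166 151] 187 [175 164 150] 188 [173 162 148] 189 [174 163 149] 190 [175 164 150] 191 [172 161 148] 192 [173 162 148] 193 [173 162 148] 194 [173 163 148] 195 [174 164 150] 
front top [190.4 168.9]
panel out top (12mm) [191.  171.2]
panel out top(16) [191.1 172.3]
handle near shut [192.7 183.5]
handle far shut [192.6 180.5]
t 14.65 grasp [ 0.4408 -0.3093  0.0742] jaw 84.1 tilt [ 0.086 -0.04  -0.995] F [-1.2  0.2  0. ] w 0.0202 q [ 57.  12. -26. 113.   6.  51. -68.]
```

The panel's outer edge is at row 172, against 171–172 predicted for shut, so the drawer is shut. Handing in.

```bash
python3 -c "
from h import *
print(env.sign_off())"
```

```text
the job is handed in; nothing more can be done
None
```

I've handed the job in. The carton is in the shut drawer, and the clip is held squeezed open over the card's free edge. Sign-off gives no verdict, so the result below rests on my own checks.

- **Carton:** I picked the larger blue-and-white one and stood it upright in the open drawer. A picture after release showed it standing free. It can't be seen since the drawer closed.
- **Drawer:** I pushed it by the handle until it met a stop at about 13 N. In the last top view the panel's edge is at the row predicted for shut, about 172 against 171–172.
- **Clip:**
  - **Grip:** the fingers hold the tails squeezed to about 20 mm, with the clip's underside about 50 mm above the table.
  - **Position:** the jaws straddle the card's edge with a visible gap on both sides. The edge is about 25 mm past the pin, and the clip is centred and aligned with the card to within about 2 mm and 1°. Its grip point is about 4 mm above the middle of the card.
  - **Force:** the wrist force was about 1 N at the last readings, which is sensor noise level.

**Disagreements and gaps:**
- The gripper drifted to about 5° off vertical, most of it before the grasp, so the clip itself should be within about 1° of level.
- The two camera views differed by about 5 mm sideways on where the clip was lying. I used a position between them, and the grasp was clean.
- I never steered near the organizer, tumbler, hairbrush or dish, but did not measure them again at the end.

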